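# Seat the jig cover on its hidden dowel pin and hold it home

### The job

Pick up the jig cover by its bar handle and lay its flat underside on top of the base's dowel pin with the hidden hole about a centimetre to one side; do not lower the hole straight onto the pin. Then slide the cover over the pin, keeping it level and its long sides parallel to the base's, until it drops on, and press it down against the spring pads until it sits fully home on the deck. Finish while still holding the cover and pressing it home, as for taking a reading (do not let go), and leave the gauge block, the brass weight and the gauge foot that lie nearby where they are.

Things in the scene. Friction and masses are not known exactly. Their poses are not given: they have to be found in the camera images.
- cover: the loose jig cover: aluminium plate 60 (x) x 92 (y) x 20 (z) mm, about 0.3 kg, with a black bar handle on top; its origin is the centre of its underside, z up. Turned half round it is the same
- cover_grip (a point): centre of the cover's handle, 41 mm above the cover's underside. The handle is a bar 16 mm thick (cover x), 56 mm long (cover y); it stands 34 mm high on a 4 mm foot strip (24 x 68 mm) on the plate, so it spans 24 to 58 mm above the underside. Axes as the cover's
- cover_hole (a point): mouth of the blind hole in the middle of the cover's flat underside, straight below the handle's centre: 15 mm diameter, 17 mm deep, with a 3 mm chamfer at the mouth; it cannot be seen from above. Axes as the cover's
- base: the locating base, fixed to the bench: dark steel foot 70 (x) x 112 (y) x 8 mm carrying an aluminium deck block 64 x 98 mm whose flat top is 24 mm above the bench; origin at the centre of its underside, z up
- pin_tip (a point): top of the steel dowel pin in the middle of the base: pin 12 mm diameter with a 2 mm chamfered tip (flat tip 8 mm across), standing 15 mm above the deck (39 mm above the bench). Axes as the base's
- lifter (a joint): the base's two sprung grey pads (30 x 12 mm, 30 mm either side of the pin along base y), which move together: 0 = up, standing 6 mm above the deck; grows as they are pressed down (m); 0.006 = level with the deck, where the cover sits fully home. The spring pushes up with 4 N at 0 and 7 N at 0.006, more than the cover's weight, so the cover rises again if it is not held down
- gauge_block_3: bystander: plain steel gauge block, 35x20x16 mm; origin at the centre of its underside
- weight_2: bystander: small brass check weight with a knob, 25 mm across, 22 mm high; origin at the centre of its underside
- gauge_foot_3: bystander: grey round gauge foot with a stem, 26 mm across, 13 mm high; origin at the centre of its underside

How it is judged (in metres and radians):
On the way, in this order (a step that is already met when the one before it is completed fails the run):
1. the cover is lifted clear of the bench by the gripper (height (world z) of cover_hole above 0.02 m and contact force between the fingers and cover above 2 N), for 0.2 s.
2. the cover lies level on the pin's tip, its hole 6 to 30 mm to one side of the pin (contact force between cover and base above 0.3 N and horizontal distance between cover_hole and pin_tip between 0.006 and 0.03 m and z of cover_hole in the frame of pin_tip between -0.003 and 0.004 m and angle between cover's own z axis and vertical below 0.1 rad), for 0.1 s.
3. the cover has dropped on: the pin is at least 4 mm inside the hole (horizontal distance between cover_hole and pin_tip below 0.003 m and z of cover_hole in the frame of pin_tip below -0.004 m), for 0.1 s.
At the end, for the whole second after the job is handed in: Gripper still on the cover (over 2 N); hole within 3 mm of the pin axis, underside within 1.5 mm of the deck, pads down over 4.5 mm, over 1.5 N on the base, level within 0.05 rad, long sides parallel within 0.12 rad (either way round), at rest (contact force between the fingers and cover above 2 N and horizontal distance between cover_hole and pin_tip below 0.003 m and z of cover_hole in the frame of pin_tip below -0.0135 m and value of joint lifter above 0.0045 m and angle between cover's own z axis and vertical below 0.05 rad and angle between the y axis of cover and the y axis of base, either way round below 0.12 rad and linear speed of cover below 0.02 m/s and contact force between cover and base above 1.5 N); the arm keeps its last pose, push and grip.
It fails at once if the cover's hole is brought straight down over the pin from above (on the pin's axis within 4 mm while 7 to 25 mm above its tip) (horizontal distance between cover_hole and pin_tip below 0.004 m and z of cover_hole in the frame of pin_tip between 0.007 and 0.025 m).
It fails at once if the gauge block, the brass weight or the gauge foot is moved by more than 30 mm (distance of any of gauge_block_3, weight_2, gauge_foot_3 from where it was at the start of the episode above 0.03 m).
It also fails if it takes over 38 s, if anything falls off the work surface, if the arm or the gripper's body presses on something with over 40 N, if the wrist force passes 120 N, or if a joint passes its speed limit or range.

### The arm

A 6-joint arm with a two-finger parallel gripper is mounted at the origin on the work surface; the furniture and walls round the work are solid. World frame = base frame: x ahead of the robot, y to its left, z up, the work surface at z = 0. Lengths are in mm, angles in rad, forces in N, time in s.
With the tool pointing down it reaches from about 350 to 775 mm from the base axis. Payload 7.3 kg.
Tool frame: the origin (TCP) lies between the finger pads; the fingertips stand 25 mm ahead of it and the grasp point (between the pads) lies 6 mm ahead of it; z points along the fingers, y is the line along which they close (so a half turn about z gives the same grasp; the last joint's range is limited). The gripper opens to 92 mm and grips with 3 to 60 N. Pads are 19 mm wide; open, the fingers measure 130 mm over their backs; the gripper's body (75 mm by 190 mm) begins 47 mm behind the grasp point.
Start: joints at [1.039, 0.342, 1.524, -0, 1.275, -0.146], TCP at [197.546, 486.438, 215.741] pointing down, gripper open.
Joint ranges: [-2.53, 2.53], [-0.77, 2.02], [0.04, 2.7], [-1, 4.14], [0.28, 2.66], [-3.11, 3.11]. Speed limits (rad/s): [2.57, 2.57, 3.14, 3.14, 3.14, 3.14].

### API

Orientations are given as [roll, pitch, yaw] about the fixed x, y, z axes, in that order (R = Rz(yaw) Ry(pitch) Rx(roll)).
In Python, from plant import bot gives the robot as it stands.
- The arm moves only by the tool play_rows, never from a script. Its argument "commands" is a list of rows, each an object of numbers: "x", "y", "z": the shift along the tool's x, y, z in m; "twist": the turn about the tool's z in degrees. In form: [{"x": .., "y": .., "z": .., "twist": ..}, ...]. A call has exactly 8 rows; each row is the pose to reach, as a shift and turn from the pose commanded when the call began, along the tool's axes at that moment; what a row does not reach only later rows make up. A row lasts 1/10 s, in which the tool goes at most 50 mm and 8.59 degrees, less where a joint would pass 70% of its speed; a pose out of reach is approached as far as the arm can. A call with a gripper value outside its range is refused whole. "jaw" is the closure, from 0 (fully open) to 1 (shut), set as the call begins (left out, the last holds). The fingers move at their own pace and stop on an object; the grip force is fixed at half the most. Time passes only in rows, so rows that repeat a pose let the fingers close, or fill a call up. It gives the time, the measured TCP pose, the force, the opening and the grip force at its end, in the units of the state.
- bot.get_obs(): the state, without advancing time (a new reading comes with each control period).
- bot.capture(name): name is "scene" or "top"; returns a dict with "pixels" (384x512x3 uint8, red, green, blue), "fx", "fy", "cx", "cy" (pixels), "k1" (the pictures are not rectified: a ray, as slopes to the right and down, at radius r is drawn at 1 + k1 r^2 times it, then the intrinsics apply), "eye" and "rotation" of the camera in the world. Camera axes: x right, y down, z forward; pixel columns grow to the right and rows downward; lengths in mm; the calibration is good to about 2 mm. A picture is of the moment at which its call begins. There is no depth.
- bot.close_job(): hands the job in; it is judged then, once.
The state is a dict: "time": time; "joint_positions": joint angles; "dq": joint speeds; "tau": joint torques, N m; "tool_pos": TCP position; "tcp_rot": TCP orientation; "contact_force": force on the tool from outside, world axes, zero at the start; "moment": the same for the moment, N m; "grip_width": finger opening in mm; "finger_force": force on a finger pad.
Only numpy, scipy, OpenCV 4.12 (cv2) and the standard library are available. Lean on these libraries where they do the work, as an engineer would, in place of code of your own. Each camera call takes 0.05 s, during which the arm holds its last target. There are 200 camera calls.

## Working session

There is one attempt and no reset: what is moved stays moved. The work goes in short steps, Python scripts to look and compute and a tool call to move; the robot and the scene stay as the last step left them, time stands still between calls to the robot, and variables do not carry over. Pictures are saved under pics/ and viewed, at most 10 in all, crops included, and the job is handed in when it is done.

Besides the shell and the picture viewer there is one more tool, called after "Request:" as name(argument=value, ...) on one line, values as JSON. play_rows: Moves the arm, as the interface text tells. Its arguments: {"type":"object","properties":{"commands":{"type":"array"},"jaw":{"type":"number"}},"required":["commands"]}

```bash
mkdir -p pics; python3 - <<'E'
from plant import bot
import cv2
print(bot.get_obs())
for n in("top","scene"):
    c=bot.capture(n); cv2.imwrite(f"pics/{n}0.png",c["pixels"][:,:,::-1])
    print({k:v for k,v in c.items() if k!="pixels"})
E
```

```text
{'time': 0.0, 'joint_positions': array([ 1.03901634e+00,  3.42709272e-01,  1.52505389e+00,  1.79383166e-05,
        1.27538759e+00, -1.46024183e-01]), 'dq': array([-0.00188738, -0.00038867,  0.00057275, -0.00088371, -0.00256977,
       -0.00169016]), 'tau': array([-4.25844119e-04, -4.31210804e+01, -2.44235641e+01,  7.17965886e-02,
        5.53358858e-02, -1.13602864e-04]), 'tool_pos': array([197.29784381, 486.04458674, 215.03908914]), 'tcp_rot': array([-3.14005363e+00, -2.43683643e-04,  2.75583142e+00]), 'contact_force': array([ 0.09922064, -0.19502453, -0.43502305]), 'moment': array([ 0.00795875, -0.0289939 , -0.03658968]), 'finger_force': 0.0, 'grip_width': 92.15866216251763}
{'fx': 468.04604259991703, 'fy': 468.04604259991703, 'cx': 259.24037775670234, 'cy': 193.9318974185912, 'k1': -0.11037251376535856, 'eye': array([413.28449287, 130.6637849 , 930.19842578]), 'rotation': array([-3.02405738,  0.02790343, -1.54754134])}
{'fx': 417.1799414494878, 'fy': 417.1799414494878, 'cx': 257.7669735976037, 'cy': 192.80151650220205, 'k1': -0.027051427118558905, 'eye': array([  15.7733062, -311.5031848,  573.7642261]), 'rotation': array([-2.24340723,  0.0076227 , -0.84632067])}
```

View pics/top0.png

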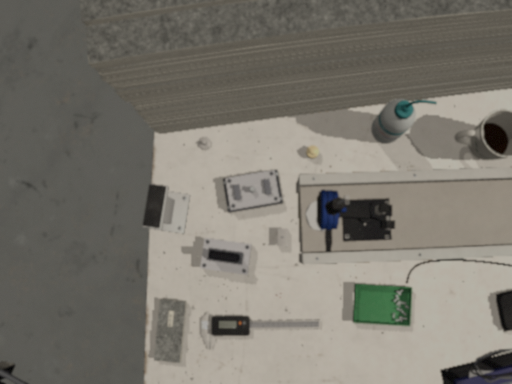

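View pics/scene0.png

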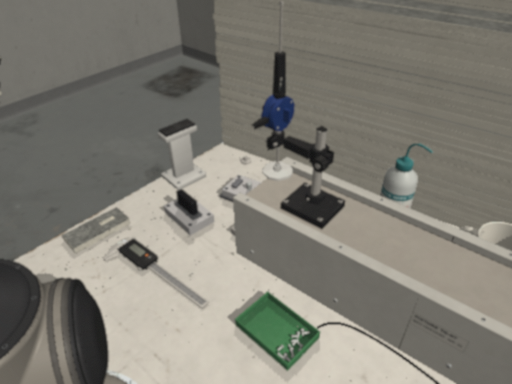

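The top view shows the base at about (253,190), the cover at (226,256) with its handle along image columns, the gauge block at (279,238), the brass weight at (312,152) and the gauge foot at (204,143). A tall stand at (165,208) and a walled box with a dial stand (x>300) flank the work. I'll zoom in.

```bash
cat > h.py <<'E'
import numpy as np,cv2
from scipy.spatial.transform import Rotation as R
def ray(c,u,v):
    d=np.array([(u-c["cx"])/c["fx"],(v-c["cy"])/c["fy"]]);s=d.copy()
    for _ in range(20): s=d/(1+c["k1"]*(s@s))
    return R.from_euler("xyz",c["rotation"]).apply([s[0],s[1],1])
def at(c,u,v,z):
    r=ray(c,u,v); return c["eye"]+r*(z-c["eye"][2])/r[2]
def proj(c,P):
    q=R.from_euler("xyz",c["rotation"]).inv().apply(np.atleast_2d(P)-c["eye"]); s=q[:,:2]/q[:,2:]
    s=s*(1+c["k1"]*(s**2).sum(1,keepdims=True)); return s*c["fx"]+[c["cx"],c["cy"]]
def crop(c,x0,y0,x1,y1,f,name):
    cv2.imwrite("pics/"+name,cv2.resize(np.ascontiguousarray(c["pixels"][y0:y1,x0:x1,::-1]),None,fx=f,fy=f,interpolation=cv2.INTER_CUBIC))
E
python3 - <<'E'
from plant import bot
from h import *
c=bot.capture("top"); crop(c,180,130,320,280,4,"t1.png")
print(at(c,253,190,24),at(c,226,256,58),at(c,260,190,24),at(c,165,208,100),at(c,300,220,50))
c=bot.capture("scene"); crop(c,150,110,310,250,4,"s1.png")
E
```

```text
[527.19971417 170.80870575  24.        ] [398.49111633 216.4201343   58.        ] [527.46927907 157.13516026  24.        ] [481.92617719 325.07628398 100.        ] [468.8629595   79.86594832  50.        ]
```

View pics/t1.png

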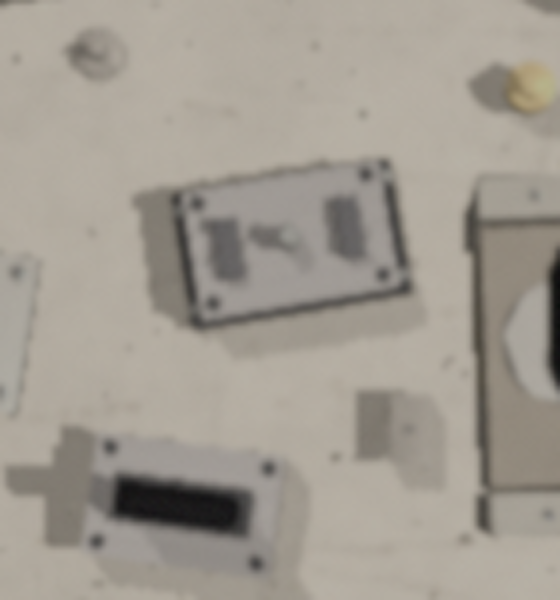

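View pics/s1.png

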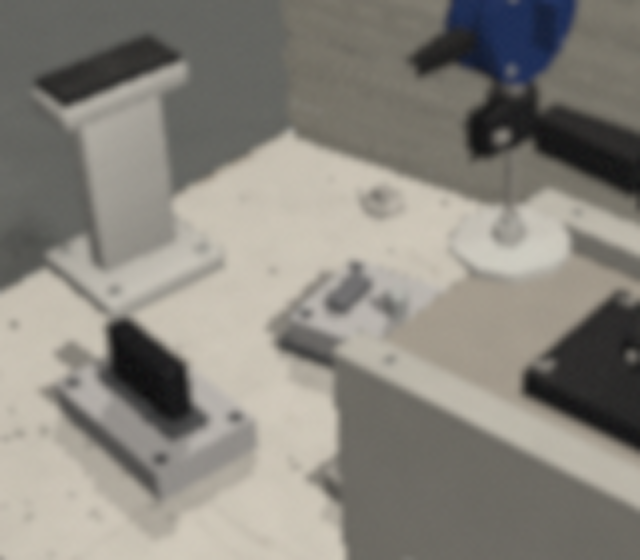

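```bash
python3 - <<'E'
from plant import bot
from h import *
c=bot.capture("top"); s=bot.capture("scene")
T=lambda X,Y:(180+(X+.5)/4-.5,130+(Y+.5)/4-.5)
S=lambda X,Y:(150+(X+.5)/4-.5,110+(Y+.5)/4-.5)
def quad(P,z,cam,f):
    Q=np.array([at(cam,*f(*p),z)[:2] for p in P]);m=Q.mean(0)
    l=(Q[1]-Q[0]+Q[2]-Q[3])/2; w=(Q[3]-Q[0]+Q[2]-Q[1])/2
    print(m.round(1),"long ang",np.degrees(np.arctan2(l[1],l[0])),np.linalg.norm(l),np.linalg.norm(w),np.degrees(np.arctan2(w[1],w[0])))
print("cover screws");quad([(111,447),(268,468),(256,564),(97,541)],20,c,T)
print("handle top");quad([(118,478),(252,492),(247,532),(113,516)],58,c,T)
print("base screws");quad([(197,203),(366,174),(383,274),(212,303)],24,c,T)
print("foot corners");quad([(174,192),(388,158),(412,292),(197,327)],8,c,T)
print("pin",at(c,*T(291,236),39))
# scene cover
print("cover scene screws");
for p in [(72,383),(236,417),(161,459)]: print(at(s,*S(*p),20))
print("base pads scene",at(s,*S(350,293),30))
# box: wall corner near (scene crop 345,345) vs top crop (480,490..530)
def tri(pt,ps):
    a,b=ray(c,*T(*pt)),ray(s,*S(*ps)); A=np.c_[a,-b]; k=np.linalg.lstsq(A,s["eye"]-c["eye"],rcond=None)[0]
    return (c["eye"]+a*k[0]).round(1),(s["eye"]+b*k[1]).round(1)
print("box corner",tri((482,494),(345,345)),tri((482,530),(345,345)))
# stand top, pixels in full image
I=lambda u,v:(u,v)
a,b=ray(c,155,206),ray(s,177,128);k=np.linalg.lstsq(np.c_[a,-b],s["eye"]-c["eye"],rcond=None)[0];print("stand top",c["eye"]+a*k[0],s["eye"]+b*k[1])
a,b=ray(c,325,210),ray(s,280,80);k=np.linalg.lstsq(np.c_[a,-b],s["eye"]-c["eye"],rcond=None)[0];print("dial",c["eye"]+a*k[0],s["eye"]+b*k[1])
print("foot",at(c,*T(97,53),5),"weight",at(c,*T(532,87),15),"block",at(c,*T(374,425),16))
E
```

```text
cover screws
[398.1 221.5] long ang -96.38036007145789 77.59404286675534 46.22280244830239 173.83299460686456
handle top
[398.9 217.9] long ang -94.85525515189083 62.84142274007433 18.16113835656263 174.32496462042792
base screws
[528.7 172.8] long ang -79.115345139394 84.26713310080635 49.91396402127403 -169.54484784485834
foot corners
[529. 172.] long ang -79.66380730057277 108.02528368124369 68.46125432047947 -168.7382727193771
pin [527.95273916 171.41204513  39.        ]
cover scene screws
[380.68968919 265.1594804   20.        ]
[418.11421379 181.93015057  20.        ]
[372.75172018 186.93798464  20.        ]
base pads scene [520.80829537 200.48646302  30.        ]
box corner (array([407.5,  83.2, 125.9]), array([403.9,  86.5, 125.7])) (array([392.4,  83.4, 133.8]), array([396.8,  79.3, 133.9]))
stand top [482.42748011 335.52807001 131.27905033] [482.58096798 335.40477321 131.26071744]
dial [465.64589097  62.84914198 318.77322239] [474.40868813  53.09832581 320.60513972]
foot [624.03538945 273.85946731   5.        ] weight [608.11736753  54.47341097  15.        ] block [438.97312124 129.72940862  16.        ]
```

```bash
cat >> h.py <<'E'
def shift(frm,yaw,to,toyaw_y=None):
    """frm,to TCP mm; yaw rad now; toyaw_y = wanted tool-y heading deg"""
    d=np.array(to)-np.array(frm); y=yaw-np.pi/2
    t=np.array([d[0]*np.cos(yaw)+d[1]*np.sin(yaw), d[0]*np.cos(y)+d[1]*np.sin(y), -d[2]])
    tw=None if toyaw_y is None else ((np.degrees(y)-toyaw_y+90)%180)-90
    print("shift",t.round(1),"twist",tw)
E
python3 -c "
from h import *
shift([197.5,486.4,215.7],2.7558,[398.5,222,130],-6.1)"
```

```text
shift [-285.7 -169.3   85.7] twist 73.99570918215227
```

Request:
play_rows(commands=[{"x": -0.036, "y": -0.021, "z": 0.005, "twist": 8}, {"x": -0.072, "y": -0.042, "z": 0.01, "twist": 16}, {"x": -0.108, "y": -0.063, "z": 0.02, "twist": 24}, {"x": -0.144, "y": -0.084, "z": 0.03, "twist": 32}, {"x": -0.18, "y": -0.105, "z": 0.042, "twist": 40}, {"x": -0.216, "y": -0.127, "z": 0.056, "twist": 48}, {"x": -0.252, "y": -0.148, "z": 0.07, "twist": 56}, {"x": -0.2857, "y": -0.1693, "z": 0.0857, "twist": 64}], jaw=0)

```text
time: 1.1
tool_pos: [399.7, 220.7, 129.9]
tcp_rot: [3.14, -0.0, 1.633]
contact_force: [-0.1, -0.1, -1.0]
grip_width: 91.8
finger_force: 0.0
```

Request:
play_rows(commands=[{"x": 0, "y": 0, "z": 0, "twist": 5}, {"x": 0, "y": 0, "z": 0, "twist": 10}, {"x": 0, "y": 0, "z": 0, "twist": 10}, {"x": 0, "y": 0, "z": 0, "twist": 10}, {"x": 0, "y": 0, "z": 0, "twist": 10}, {"x": 0, "y": 0, "z": 0, "twist": 10}, {"x": 0, "y": 0, "z": 0, "twist": 10}, {"x": 0, "y": 0, "z": 0, "twist": 10}])

```text
time: 1.9
tool_pos: [398.5, 222.2, 130.1]
tcp_rot: [3.141, -0.0, 1.465]
contact_force: [-0.2, 0.6, 0.7]
grip_width: 91.6
finger_force: 0.0
```

```bash
python3 - <<'E'
from plant import bot
from h import *
o=bot.get_obs();print(o["tool_pos"],o["tcp_rot"],o["joint_positions"],o["contact_force"])
yaw=o["tcp_rot"][2]
shift(o["tool_pos"],yaw,[398.5,222,52],-6.1)
s=bot.capture("scene"); c=bot.capture("top")
a=s["pixels"][90:330,100:350]; b=c["pixels"][140:380,130:380]
cv2.imwrite("pics/a2.png",cv2.resize(np.ascontiguousarray(np.hstack([a,b])[:,:,::-1]),None,fx=1.6,fy=1.6))
E
```

```text
[398.47846656 222.21405027 130.06148212] [ 3.14145795e+00 -1.00699852e-04  1.46495840e+00] [3.40433863e-01 3.13872395e-01 1.83112308e+00 3.89475938e-05
 9.96432204e-01 4.46250636e-01] [-0.23653614  0.60625836  0.66100026]
shift [-0.2  0.  78.1] twist 0.03593369011379366
```

View pics/a2.png

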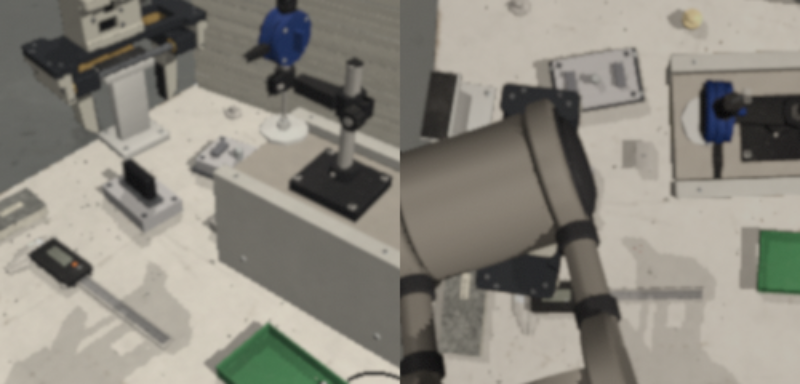

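```bash
python3 - <<'E'
from plant import bot
from h import *
s=bot.capture("scene"); c=bot.capture("top")
P=[[398.5-55,222+6,105],[398.5+55,222-6,105],[398.5,222,58]]
for cam,o in((s,(100,90,0)),(c,(130,140,400))): print((proj(cam,P)-o[:2])*1.6+[o[2],0])
print(((proj(c,[[398.5-95,232,171],[398.5+95,212,171]])-[130,140])*1.6+[400,0]))
E
```

```text
[[ 92.71438682 157.59755129]
 [170.21727919 120.06649527]
 [137.37840169 168.88933986]]
[[537.36466597 236.42799426]
 [551.28090755 136.16943908]
 [548.81159021 185.46752328]]
[[524.34855933 281.7979432 ]
 [549.84950255  93.85197711]]
```

The pose matches the projections, with the gripper straddling the handle. I'll descend and grip.

Request:
play_rows(commands=[{"x": 0, "y": 0, "z": 0.015, "twist": 0}, {"x": 0, "y": 0, "z": 0.03, "twist": 0}, {"x": 0, "y": 0, "z": 0.045, "twist": 0}, {"x": 0, "y": 0, "z": 0.057, "twist": 0}, {"x": 0, "y": 0, "z": 0.067, "twist": 0}, {"x": 0, "y": 0, "z": 0.074, "twist": 0}, {"x": 0, "y": 0, "z": 0.077, "twist": 0}, {"x": 0, "y": 0, "z": 0.077, "twist": 0}])

```text
time: 2.9
tool_pos: [398.5, 222.1, 52.9]
tcp_rot: [-3.141, 0.0, 1.464]
contact_force: [-0.2, 0.2, 0.2]
grip_width: 91.7
finger_force: 0.0
```

Request:
play_rows(commands=[{"x": 0, "y": 0, "z": 0, "twist": 0}, {"x": 0, "y": 0, "z": 0, "twist": 0}, {"x": 0, "y": 0, "z": 0, "twist": 0}, {"x": 0, "y": 0, "z": 0, "twist": 0}, {"x": 0, "y": 0, "z": 0, "twist": 0}, {"x": 0, "y": 0, "z": 0, "twist": 0}, {"x": 0, "y": 0, "z": 0, "twist": 0}, {"x": 0, "y": 0, "z": 0, "twist": 0}], jaw=1)

```text
time: 3.7
tool_pos: [398.5, 222.1, 53.0]
tcp_rot: [3.142, -0.0, 1.464]
contact_force: [0.5, 0.1, 0.3]
grip_width: 32.6
finger_force: 0.0
```

Request:
play_rows(commands=[{"x": 0, "y": 0, "z": 0, "twist": 0}, {"x": 0, "y": 0, "z": 0, "twist": 0}, {"x": 0, "y": 0, "z": 0, "twist": 0}, {"x": 0, "y": 0, "z": 0, "twist": 0}, {"x": 0, "y": 0, "z": 0, "twist": 0}, {"x": 0, "y": 0, "z": 0, "twist": 0}, {"x": 0, "y": 0, "z": 0, "twist": 0}, {"x": 0, "y": 0, "z": 0, "twist": 0}], jaw=1)

```text
time: 4.5
tool_pos: [398.6, 222.1, 53.0]
tcp_rot: [3.142, -0.0, 1.464]
contact_force: [0.4, -0.8, 0.3]
grip_width: 0.7
finger_force: 0.0
```

Request:
play_rows(commands=[{"x": 0, "y": 0, "z": -0.005, "twist": 0}, {"x": 0, "y": 0, "z": -0.015, "twist": 0}, {"x": 0, "y": 0, "z": -0.028, "twist": 0}, {"x": 0, "y": 0, "z": -0.04, "twist": 0}, {"x": 0, "y": 0, "z": -0.05, "twist": 0}, {"x": 0, "y": 0, "z": -0.057, "twist": 0}, {"x": 0, "y": 0, "z": -0.06, "twist": 0}, {"x": 0, "y": 0, "z": -0.06, "twist": 0}])

```text
time: 5.3
tool_pos: [398.7, 222.1, 113.4]
tcp_rot: [3.141, -0.0, 1.464]
contact_force: [0.4, 0.1, -0.1]
grip_width: 0.4
finger_force: 0.0
```

```bash
python3 - <<'E'
from plant import bot
from h import *
o=bot.get_obs();print(o["tool_pos"],o["tcp_rot"],o["grip_width"],o["contact_force"],o["moment"])
s=bot.capture("scene"); c=bot.capture("top")
a=s["pixels"][90:250,110:310]; b=c["pixels"][160:320,160:320]
cv2.imwrite("pics/a3.png",cv2.resize(np.ascontiguousarray(np.hstack([a,b])[:,:,::-1]),None,fx=2.2,fy=2.2,interpolation=2))
E
```

```text
[398.65496101 222.13357064 113.38118366] [ 3.14095048e+00 -3.71696848e-04  1.46424732e+00] 0.4360796904186774 [ 0.36633131  0.06466022 -0.13722336] [-0.10523544  0.04005568 -0.01362195]
```

View pics/a3.png

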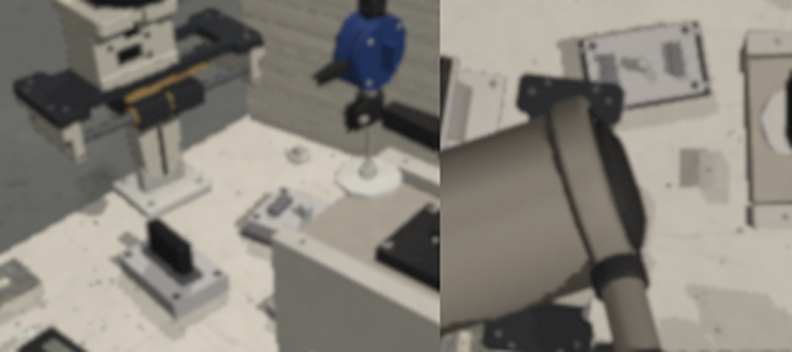

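The fingers shut at 0.4 mm, so the grasp missed and the cover still stands on the bench, apparently unmoved (crop (172,270)). I'll check the camera model by projecting known points.

```bash
python3 - <<'E'
from plant import bot
from h import *
s=bot.capture("scene"); c=bot.capture("top")
o=bot.get_obs(); p=o["tool_pos"]
P=[p+[0,0,-25],p,p+[0,0,60],[398.5,222,58],[398.5,222,0]]
im=[cam["pixels"][:,:,::-1].copy() for cam in (s,c)]
for I,cam in zip(im,(s,c)):
    for q,col in zip(proj(cam,P),[(0,0,255),(0,255,0),(255,0,0),(255,0,255),(0,255,255)]):
        print(q.round(1)); I=cv2.circle(I,tuple(int(round(t)) for t in q),2,col,1)
cv2.imwrite("pics/a4.png",cv2.resize(np.hstack([im[0][60:250,110:290],im[1][160:350,160:300]]),None,fx=2.5,fy=2.5,interpolation=2))
print(proj(s,[[0,0,0],[481,335,131]]))
E
```

```text
[184.  183.7]
[182.5 173.2]
[178.5 146.2]
[185.9 195.6]
[189.1 217.5]
[221.3 256.3]
[219.7 256.5]
[215.6 257.1]
[223.  255.9]
[226.1 255.5]
[[ 65.66944352 456.83903684]
 [176.56181745 128.4532791 ]]
```

View pics/a4.png

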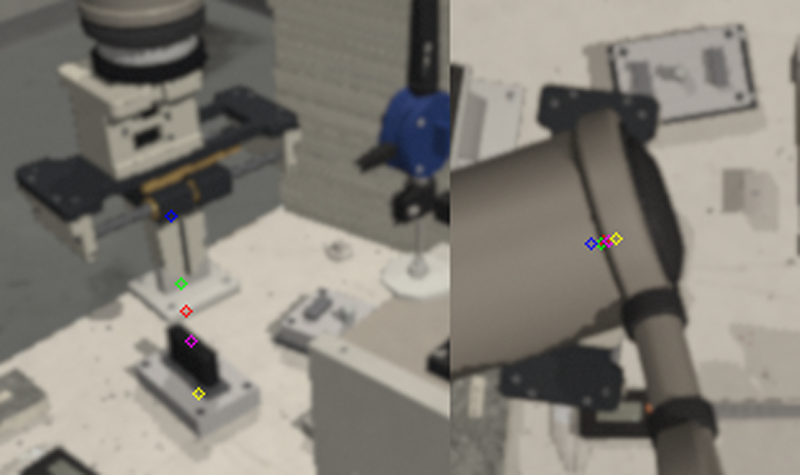

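```bash
python3 - <<'E'
from h import *
from plant import bot
s=bot.capture("scene");I=np.ascontiguousarray(s["pixels"][:,:,::-1]); A=cv2.imread("pics/scene0.png")
D=cv2.absdiff(I,A).max(2)
D=np.clip(D.astype(int)*4,0,255).astype(np.uint8)
v=np.hstack([I[110:230,150:250],cv2.cvtColor(D,8)[110:230,150:250]])
cv2.imwrite("pics/d5.png",cv2.resize(v,None,fx=4,fy=4,interpolation=2))
E
```

```text
(no output)
```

View pics/d5.png

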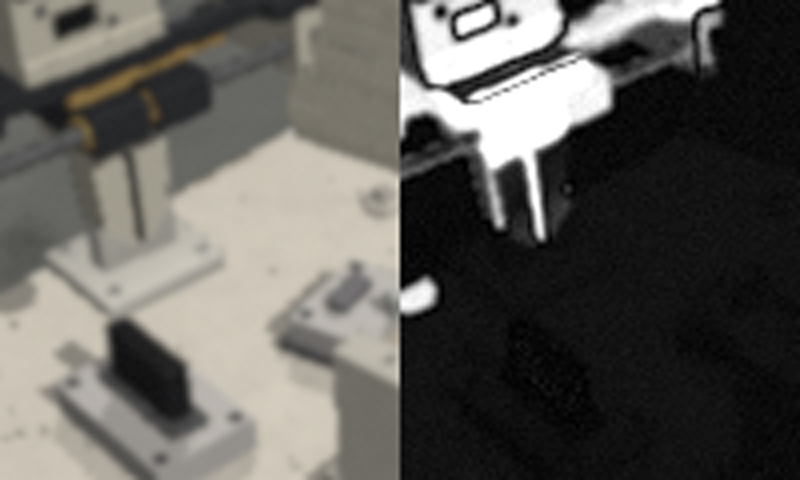

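The fingertips show at pixel (185.5,170) against a predicted (184,184). They are really about 30 mm higher than the state implies, so they closed above the handle. I'll open, go lower than before (the open fingers straddle the plate, so this is safe either way), and look.

Request:
play_rows(commands=[{"x": 0, "y": 0, "z": 0, "twist": 0}, {"x": 0, "y": 0, "z": 0, "twist": 0}, {"x": 0, "y": 0, "z": 0, "twist": 0}, {"x": 0, "y": 0, "z": 0, "twist": 0}, {"x": 0, "y": 0, "z": 0, "twist": 0}, {"x": 0, "y": 0, "z": 0, "twist": 0}, {"x": 0, "y": 0, "z": 0.005, "twist": 0}, {"x": 0, "y": 0, "z": 0.01, "twist": 0}], jaw=0)

```text
time: 6.35
tool_pos: [398.5, 222.1, 102.7]
tcp_rot: [3.141, -0.0, 1.464]
contact_force: [0.7, 0.4, 0.5]
grip_width: 59.8
finger_force: 0.0
```

Request:
play_rows(commands=[{"x": 0, "y": 0, "z": 0.01, "twist": 0}, {"x": 0, "y": 0, "z": 0.02, "twist": 0}, {"x": 0, "y": 0, "z": 0.03, "twist": 0}, {"x": 0, "y": 0, "z": 0.04, "twist": 0}, {"x": 0, "y": 0, "z": 0.05, "twist": 0}, {"x": 0, "y": 0, "z": 0.06, "twist": 0}, {"x": 0, "y": 0, "z": 0.069, "twist": 0}, {"x": 0, "y": 0, "z": 0.069, "twist": 0}])

```text
time: 7.15
tool_pos: [397.8, 221.8, 32.8]
tcp_rot: [-3.139, 0.001, 1.464]
contact_force: [0.4, 0.2, -0.7]
grip_width: 92.0
finger_force: 0.0
```

```bash
python3 - <<'E'
from plant import bot
from h import *
o=bot.get_obs(); p=o["tool_pos"]; print(p,o["grip_width"],o["contact_force"])
s=bot.capture("scene");I=np.ascontiguousarray(s["pixels"][:,:,::-1])
J=cv2.resize(I[120:250,120:270],None,fx=5,fy=5,interpolation=2)
n=np.array([np.sin(o["tcp_rot"][2]),-np.cos(o["tcp_rot"][2]),0]); m=np.array([np.cos(o["tcp_rot"][2]),np.sin(o["tcp_rot"][2]),0])
for dz,col in((-25,(0,0,255)),(7,(0,255,0))):
  for sg in(-1,1):
    for w in(-9.5,9.5):
      q=(proj(s,p+[0,0,dz]+sg*46*n+w*m)[0]-[120,120])*5; cv2.circle(J,(int(q[0]),int(q[1])),4,col,1)
cv2.imwrite("pics/d6.png",J)
E
```

```text
[397.76614362 221.79488974  32.75766794] 92.00637805061523 [ 0.43732409  0.1777874  -0.67165962]
```

View pics/d6.png

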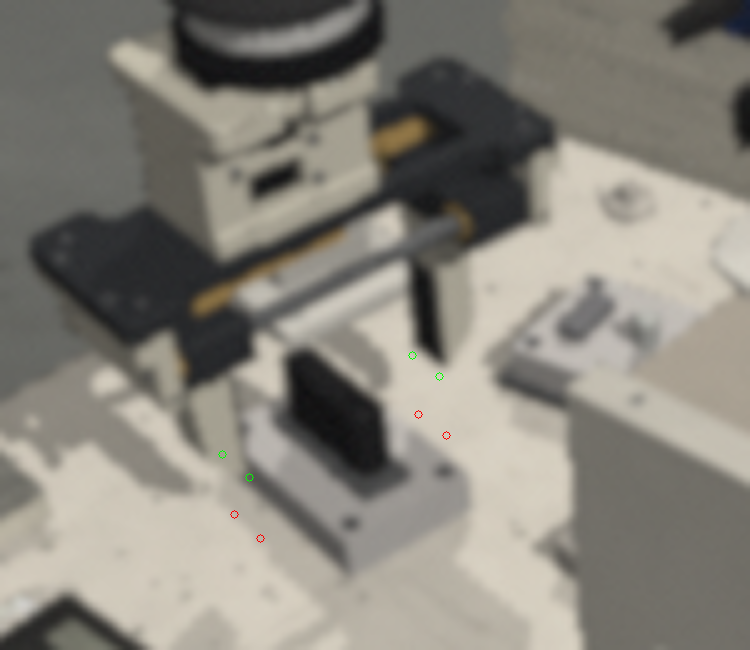

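The tips now sit at about z≈43 (right tip at (440,358), clearly below the handle top at (335,370) and straddling it). That confirms the state's z reads about 35 mm low. I'll go 13 mm lower and close.

Request:
play_rows(commands=[{"x": 0, "y": 0, "z": 0.004, "twist": 0}, {"x": 0, "y": 0, "z": 0.008, "twist": 0}, {"x": 0, "y": 0, "z": 0.012, "twist": 0}, {"x": 0, "y": 0, "z": 0.013, "twist": 0}, {"x": 0, "y": 0, "z": 0.013, "twist": 0}, {"x": 0, "y": 0, "z": 0.013, "twist": 0}, {"x": 0, "y": 0, "z": 0.013, "twist": 0}, {"x": 0, "y": 0, "z": 0.013, "twist": 0}])

```text
time: 8.0
tool_pos: [398.7, 222.1, 21.2]
tcp_rot: [3.141, -0.0, 1.464]
contact_force: [-0.0, -0.6, 0.2]
grip_width: 92.1
finger_force: 0.0
```

Request:
play_rows(commands=[{"x": 0, "y": 0, "z": 0, "twist": 0}, {"x": 0, "y": 0, "z": 0, "twist": 0}, {"x": 0, "y": 0, "z": 0, "twist": 0}, {"x": 0, "y": 0, "z": 0, "twist": 0}, {"x": 0, "y": 0, "z": 0, "twist": 0}, {"x": 0, "y": 0, "z": 0, "twist": 0}, {"x": 0, "y": 0, "z": 0, "twist": 0}, {"x": 0, "y": 0, "z": 0, "twist": 0}], jaw=1)

```text
time: 8.8
tool_pos: [398.5, 222.1, 21.0]
tcp_rot: [3.142, -0.0, 1.464]
contact_force: [0.1, 0.6, 0.6]
grip_width: 32.3
finger_force: 0.0
```

Request:
play_rows(commands=[{"x": 0, "y": 0, "z": 0, "twist": 0}, {"x": 0, "y": 0, "z": 0, "twist": 0}, {"x": 0, "y": 0, "z": 0, "twist": 0}, {"x": 0, "y": 0, "z": 0, "twist": 0}, {"x": 0, "y": 0, "z": 0, "twist": 0}, {"x": 0, "y": 0, "z": 0, "twist": 0}, {"x": 0, "y": 0, "z": 0, "twist": 0}, {"x": 0, "y": 0, "z": 0, "twist": 0}], jaw=1)

```text
time: 9.6
tool_pos: [398.5, 222.1, 21.0]
tcp_rot: [-3.141, -0.0, 1.464]
contact_force: [-0.4, -0.1, -0.1]
grip_width: 15.9
finger_force: 30.0
```

The grip holds at 15.9 mm with 30 N, so the handle is held. The underside is at the measured TCP z − 21. I'll lift.

Request:
play_rows(commands=[{"x": 0, "y": 0, "z": -0.004, "twist": 0}, {"x": 0, "y": 0, "z": -0.012, "twist": 0}, {"x": 0, "y": 0, "z": -0.024, "twist": 0}, {"x": 0, "y": 0, "z": -0.036, "twist": 0}, {"x": 0, "y": 0, "z": -0.048, "twist": 0}, {"x": 0, "y": 0, "z": -0.057, "twist": 0}, {"x": 0, "y": 0, "z": -0.062, "twist": 0}, {"x": 0, "y": 0, "z": -0.062, "twist": 0}])

```text
time: 10.4
tool_pos: [398.9, 222.2, 83.7]
tcp_rot: [3.14, -0.001, 1.464]
contact_force: [0.2, -0.6, -3.1]
grip_width: 15.9
finger_force: 30.0
```

Request:
play_rows(commands=[{"x": -0.003, "y": 0.01, "z": 0, "twist": -2}, {"x": -0.01, "y": 0.03, "z": 0, "twist": -5}, {"x": -0.017, "y": 0.052, "z": 0, "twist": -8}, {"x": -0.025, "y": 0.075, "z": 0, "twist": -11}, {"x": -0.032, "y": 0.098, "z": 0, "twist": -14}, {"x": -0.037, "y": 0.114, "z": 0, "twist": -16}, {"x": -0.0397, "y": 0.1209, "z": 0, "twist": -16.7}, {"x": -0.0397, "y": 0.1209, "z": 0, "twist": -16.7}])

```text
time: 11.2
tool_pos: [514.6, 169.3, 82.3]
tcp_rot: [-3.14, -0.0, 1.754]
contact_force: [-0.6, 0.7, -2.9]
grip_width: 15.9
finger_force: 30.0
```

```bash
python3 - <<'E'
from plant import bot
from h import *
o=bot.get_obs(); p=o["tool_pos"]; print(p,o["tcp_rot"],o["grip_width"],o["contact_force"])
s=bot.capture("scene");t=bot.capture("top")
y=o["tcp_rot"][2]; n=np.array([np.sin(y),-np.cos(y),0]); m=np.array([np.cos(y),np.sin(y),0])
J=[]
for cam,(x0,y0) in((s,(150,100)),(t,(190,140))):
  I=cv2.resize(np.ascontiguousarray(cam["pixels"][y0:y0+120,x0:x0+100,::-1]),None,fx=4,fy=4,interpolation=2)
  h=p*[1,1,0]+[0,0,p[2]-21]
  for a in(-1,1):
    for b in(-1,1):
      for z,col in((0,(0,0,255)),(20,(0,255,0))):
        q=(proj(cam,h+a*30*n+b*46*m+[0,0,z])[0]-[x0,y0])*4+1.5; cv2.circle(I,(int(q[0]),int(q[1])),3,col,1)
  J.append(I)
cv2.imwrite("pics/d7.png",np.hstack(J))
E
```

```text
[514.57008437 169.29952976  82.30220263] [-3.14048899e+00 -6.05302759e-05  1.75442663e+00] 15.886119780209533 [-0.55796491  0.70744603 -2.94944725]
```

View pics/d7.png

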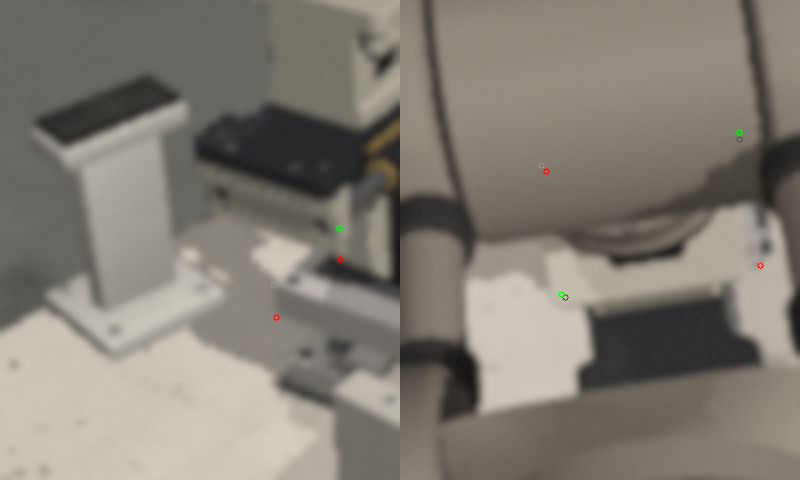

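The cover is held level. Its near-left top corner is at about (278,280) against a predicted (273,285), so the carry offset is within about 2 mm. Next I'll lower it towards the pin tip, with the hole 14 mm to the −x side.

Request:
play_rows(commands=[{"x": 0, "y": 0, "z": 0.003, "twist": 0}, {"x": 0, "y": 0, "z": 0.007, "twist": 0}, {"x": 0, "y": 0, "z": 0.011, "twist": 0}, {"x": 0, "y": 0, "z": 0.014, "twist": 0}, {"x": 0, "y": 0, "z": 0.016, "twist": 0}, {"x": 0, "y": 0, "z": 0.018, "twist": 0}, {"x": 0, "y": 0, "z": 0.019, "twist": 0}, {"x": 0, "y": 0, "z": 0.019, "twist": 0}])

```text
time: 12.1
tool_pos: [514.5, 169.7, 63.9]
tcp_rot: [-3.141, -0.0, 1.756]
contact_force: [0.0, 0.7, -3.2]
grip_width: 15.6
finger_force: 30.0
```

Request:
play_rows(commands=[{"x": 0, "y": 0, "z": 0.0005, "twist": 0}, {"x": 0, "y": 0, "z": 0.001, "twist": 0}, {"x": 0, "y": 0, "z": 0.0015, "twist": 0}, {"x": 0, "y": 0, "z": 0.002, "twist": 0}, {"x": 0, "y": 0, "z": 0.0025, "twist": 0}, {"x": 0, "y": 0, "z": 0.003, "twist": 0}, {"x": 0, "y": 0, "z": 0.003, "twist": 0}, {"x": 0, "y": 0, "z": 0.003, "twist": 0}])

```text
time: 12.9
tool_pos: [514.5, 169.8, 61.0]
tcp_rot: [3.142, -0.0, 1.756]
contact_force: [0.7, 0.1, -3.2]
grip_width: 16.0
finger_force: 30.0
```

Not touching yet (−3.2 N is the cover's weight). I'll continue in fine steps.

Request:
play_rows(commands=[{"x": 0, "y": 0, "z": 0.0003, "twist": 0}, {"x": 0, "y": 0, "z": 0.0006, "twist": 0}, {"x": 0, "y": 0, "z": 0.0009, "twist": 0}, {"x": 0, "y": 0, "z": 0.0012, "twist": 0}, {"x": 0, "y": 0, "z": 0.0015, "twist": 0}, {"x": 0, "y": 0, "z": 0.0015, "twist": 0}, {"x": 0, "y": 0, "z": 0.0015, "twist": 0}, {"x": 0, "y": 0, "z": 0.0015, "twist": 0}])

```text
time: 13.7
tool_pos: [514.6, 169.7, 59.9]
tcp_rot: [3.141, -0.0, 1.756]
contact_force: [-3.1, -0.5, 4.7]
grip_width: 15.8
finger_force: 30.0
```

Contact on the pin shows about 8 N of support at z≈60, as expected. I'll slide along tool +y.

Request:
play_rows(commands=[{"x": 0, "y": 0.001, "z": 0, "twist": 0}, {"x": 0, "y": 0.002, "z": 0, "twist": 0}, {"x": 0, "y": 0.003, "z": 0, "twist": 0}, {"x": 0, "y": 0.004, "z": 0, "twist": 0}, {"x": 0, "y": 0.005, "z": 0, "twist": 0}, {"x": 0, "y": 0.006, "z": 0, "twist": 0}, {"x": 0, "y": 0.006, "z": 0, "twist": 0}, {"x": 0, "y": 0.006, "z": 0, "twist": 0}])

```text
time: 14.5
tool_pos: [519.6, 170.8, 59.9]
tcp_rot: [-3.14, -0.0, 1.756]
contact_force: [-5.3, -1.1, 7.5]
grip_width: 15.5
finger_force: 30.0
```

Request:
play_rows(commands=[{"x": 0, "y": 0.0005, "z": 0, "twist": 0}, {"x": 0, "y": 0.001, "z": 0, "twist": 0}, {"x": 0, "y": 0.0015, "z": 0, "twist": 0}, {"x": 0, "y": 0.002, "z": 0, "twist": 0}, {"x": 0, "y": 0.0025, "z": 0, "twist": 0}, {"x": 0, "y": 0.003, "z": 0, "twist": 0}, {"x": 0, "y": 0.003, "z": 0, "twist": 0}, {"x": 0, "y": 0.003, "z": 0, "twist": 0}])

```text
time: 15.3
tool_pos: [522.5, 171.3, 59.7]
tcp_rot: [-3.14, -0.0, 1.756]
contact_force: [-5.3, -1.1, 6.6]
grip_width: 15.6
finger_force: 30.0
```

Request:
play_rows(commands=[{"x": 0, "y": 0.0005, "z": 0, "twist": 0}, {"x": 0, "y": 0.001, "z": 0, "twist": 0}, {"x": 0, "y": 0.0015, "z": 0, "twist": 0}, {"x": 0, "y": 0.002, "z": 0, "twist": 0}, {"x": 0, "y": 0.0025, "z": 0, "twist": 0}, {"x": 0, "y": 0.003, "z": 0, "twist": 0}, {"x": 0, "y": 0.003, "z": 0, "twist": 0}, {"x": 0, "y": 0.003, "z": 0, "twist": 0}])

```text
time: 16.1
tool_pos: [526.4, 171.9, 59.2]
tcp_rot: [-3.142, -0.0, 1.756]
contact_force: [-1.5, -0.1, -3.8]
grip_width: 15.6
finger_force: 30.0
```

Support is gone, so the pin is in the hole mouth. I'll lower with a little more slide.

Request:
play_rows(commands=[{"x": 0, "y": 0.0005, "z": 0.0004, "twist": 0}, {"x": 0, "y": 0.001, "z": 0.0008, "twist": 0}, {"x": 0, "y": 0.001, "z": 0.0012, "twist": 0}, {"x": 0, "y": 0.001, "z": 0.0016, "twist": 0}, {"x": 0, "y": 0.001, "z": 0.002, "twist": 0}, {"x": 0, "y": 0.001, "z": 0.0025, "twist": 0}, {"x": 0, "y": 0.001, "z": 0.003, "twist": 0}, {"x": 0, "y": 0.001, "z": 0.003, "twist": 0}])

```text
time: 16.9
tool_pos: [527.3, 172.2, 56.5]
tcp_rot: [3.142, -0.0, 1.756]
contact_force: [-0.7, -0.2, -3.5]
grip_width: 15.5
finger_force: 30.0
```

Request:
play_rows(commands=[{"x": 0, "y": 0, "z": 0.0005, "twist": 0}, {"x": 0, "y": 0, "z": 0.001, "twist": 0}, {"x": 0, "y": 0, "z": 0.0015, "twist": 0}, {"x": 0, "y": 0, "z": 0.002, "twist": 0}, {"x": 0, "y": 0, "z": 0.0025, "twist": 0}, {"x": 0, "y": 0, "z": 0.003, "twist": 0}, {"x": 0, "y": 0, "z": 0.003, "twist": 0}, {"x": 0, "y": 0, "z": 0.003, "twist": 0}])

```text
time: 17.7
tool_pos: [527.4, 172.2, 53.5]
tcp_rot: [3.141, -0.0, 1.756]
contact_force: [1.0, -0.5, -4.1]
grip_width: 16.2
finger_force: 30.0
```

Request:
play_rows(commands=[{"x": 0, "y": 0, "z": 0.001, "twist": 0}, {"x": 0, "y": 0, "z": 0.002, "twist": 0}, {"x": 0, "y": 0, "z": 0.003, "twist": 0}, {"x": 0, "y": 0, "z": 0.004, "twist": 0}, {"x": 0, "y": 0, "z": 0.005, "twist": 0}, {"x": 0, "y": 0, "z": 0.006, "twist": 0}, {"x": 0, "y": 0, "z": 0.006, "twist": 0}, {"x": 0, "y": 0, "z": 0.006, "twist": 0}])

```text
time: 18.5
tool_pos: [527.4, 172.2, 47.6]
tcp_rot: [3.141, -0.0, 1.756]
contact_force: [-1.4, 0.6, 1.9]
grip_width: 15.8
finger_force: 30.0
```

Request:
play_rows(commands=[{"x": 0, "y": 0, "z": 0.0005, "twist": 0}, {"x": 0, "y": 0, "z": 0.001, "twist": 0}, {"x": 0, "y": 0, "z": 0.0015, "twist": 0}, {"x": 0, "y": 0, "z": 0.002, "twist": 0}, {"x": 0, "y": 0, "z": 0.0025, "twist": 0}, {"x": 0, "y": 0, "z": 0.003, "twist": 0}, {"x": 0, "y": 0, "z": 0.003, "twist": 0}, {"x": 0, "y": 0, "z": 0.003, "twist": 0}])

```text
time: 19.3
tool_pos: [527.4, 172.2, 45.0]
tcp_rot: [3.141, -0.0, 1.756]
contact_force: [-1.6, 0.6, 7.3]
grip_width: 15.9
finger_force: 30.0
```

Request:
play_rows(commands=[{"x": 0, "y": 0, "z": 0.0002, "twist": 0}, {"x": 0, "y": 0, "z": 0.0004, "twist": 0}, {"x": 0, "y": 0, "z": 0.0006, "twist": 0}, {"x": 0, "y": 0, "z": 0.0008, "twist": 0}, {"x": 0, "y": 0, "z": 0.0008, "twist": 0}, {"x": 0, "y": 0, "z": 0.0008, "twist": 0}, {"x": 0, "y": 0, "z": 0.0008, "twist": 0}, {"x": 0, "y": 0, "z": 0.0008, "twist": 0}])

```text
time: 20.1
tool_pos: [527.4, 172.2, 45.0]
tcp_rot: [3.141, -0.0, 1.756]
contact_force: [-3.4, -0.6, 12.7]
grip_width: 16.0
finger_force: 30.0
```

The z stopped at 45.0 while the force rose to 12.7 N, so the cover is hard against the deck. I'll hand in.

```bash
python3 -c "
from plant import bot
print(bot.close_job())"
```

```text
the job is handed in; nothing more can be done
None
```

The cover is on the pin and pressed home: it stopped 15 mm below where it first touched the pin tip, and I handed the job in at about 20 s with 30 N of grip and 12.7 N of upward force at the wrist; the hand-in returned no verdict.

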